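Run the seam gauge along the drip plate's joint and log the check

ROBOT

A 7-joint arm with a two-finger parallel gripper is mounted at the origin on a cart in front of the work surface, level with it; the furniture and walls round the work are solid. World frame = base frame: x ahead of the robot, y to its left, z up, the work surface at z = 0. Lengths are in m, angles in rad, forces in N, time in s.
With the tool pointing down it reaches from about 0.4 to 0.85 m from the base axis. Payload 4.5 kg.
Tool frame: the origin (TCP) lies midway between the tips of the shut fingers; the grasp point (between the pads) lies 19 mm behind it; x points along the fingers, y is the direction in which the jaws open and shut, and the axes are right-handed (so a half turn about x gives the same grasp; the last joint's range is limited). The gripper opens to 88 mm and grips with 3 to 60 N. Pads are 18 mm wide; open, the fingers measure 123 mm over their backs; the gripper's body (75 mm by 187 mm) begins 45 mm behind the grasp point.
Start: joints at [-1.2, 0.689, -0.195, 1.565, 0.157, 0.902, -0.215], TCP at [0.207, 0.59, 0.239] pointing down, gripper open.
Joint ranges: [-3.01, 3.01], [-0.46, 2.08], [-1.47, 1.51], [0.13, 2.56], [-1, 4.14], [0.04, 2.09], [-2.66, 2.66]. Speed limits (rad/s): [2.57, 2.57, 3.14, 3.14, 3.14, 3.14, 3.14].

INTERFACE

Orientations are given as a unit quaternion [x, y, z, w].
In Python, from plant import get_state, imaging, r gives the robot as it stands.
- The arm moves only by the tool send_rows, never from a script. Its arguments are lists of equal length, an entry for each row: "linear": the shift along the tool's x, y, z in m, a list of three; "twist": the turn about the tool's x in rad. In form: {"linear": [[tx, ty, tz], ...], "twist": [twist, ...]}. A call has 1 to 20 rows; each row shifts and turns the commanded pose from where the row before left it, along the tool's axes as they then stand; what a row does not reach is not made up. A row lasts 1/8 s, in which the tool goes at most 62.5 mm and 10.7 degrees, less where a joint would pass 70% of its speed; a pose out of reach is approached as far as the arm can. A call is refused whole if a number of a shift passes 0.0625 or a number of a turn 0.188, either way. A call with a gripper value outside its range is refused whole. "jaw" is the closure, from 0 (fully open) to 1 (shut), set as the call begins (left out, the last holds). The fingers move at their own pace and stop on an object; "newtons" is the grip in N (left out, the last holds). Time passes only in rows, so rows that do not move let the fingers close. It gives the time, the measured TCP pose, the force and the opening at its end, in the units of the state.
- get_state(): the state, without advancing time (a new reading comes with each control period).
- imaging.snapshot(name): name is "scene" or "top" or "wrist"; returns a dict with "frame" (400x640x3 uint8, red, green, blue), "fovy" (degrees; the focal length in pixels is half the picture's height over the tangent of half this angle, whatever the lens; pixels are square), "cx", "cy" (the principal point, pixels), "rvec" (rotation vector, rad) and "tvec" (3), from world to camera coordinates, as OpenCV has them. Camera axes: x right, y down, z forward; pixel columns grow to the right and rows downward; lengths in m; the calibration is good to about 2 mm. A picture is of the moment at which its call begins. There is no depth.
- r.finish_job(): hands the job in, once; it reports no verdict.
The state is a dict: "clock": time; "q": joint angles; "qd": joint speeds; "joint_torque": joint torques, N m; "tool_pos": TCP position; "eef_rot": TCP orientation; "contact_force": force on the tool from outside, world axes, zero at the start; "moment": the same for the moment, N m; "opening": opening from 0.0 (shut) to 1.0 (fully open).
Only numpy, scipy, OpenCV 4.12 (cv2) and the standard library are available. Lean on these libraries where they do the work, as an engineer would, in place of code of your own. Each camera call takes 0.05 s, during which the arm holds its last target. There are 200 camera calls.

TASK

Check the joint in the drip plate: take the seam gauge from its holder and, leaning it over to the left to get in under the splash hood, guide its ball tip lightly and slowly (a few centimetres a second) along the bottom of the V seam, from the end farthest from the robot past the bend to the end nearest it. Hang the gauge back in the holder's fork by its collar, then log the check by pressing the tally counter's plunger fully down and letting it come back up. Leave the beaker, the tape roll and the marker where they are.

Things in the scene. Friction and masses are not known exactly. Their poses are not given: they have to be found in the camera images.
- gauge: Seam gauge: loose steel stylus, 152 mm, 90 g, hanging upright in the holder. Origin: centre of its ball tip (radius 2.5 mm); z runs along it from tip to handle. Stem radius 2.5 mm up to z = 45, 4.5 mm up to 72; collar of radius 14 mm from z = 72 to 78; grey square handle 18 x 18 mm (sides along its x and y) from 78 to 150 mm
- gauge_collar (a point): Centre of the underside of the gauge's collar, 72 mm from the ball tip's centre
- holder: Fixed steel holder: base 80 x 80 x 10 mm, post at the back (+x), and on it a two-prong fork that opens to -x. Origin: centre of the base's underside, z up. The fork's top is 110 mm above the table; only two 4 mm lips at the prongs' front ends are higher. Slot between the prongs 16 mm wide (along y), from x = -33 to +11 mm; prongs 9 mm wide
- fork (a point): Middle of the resting place on the fork: at the height of the prongs' top, 6 mm in front (-x) of the holder's centre. The gauge hangs with its collar's underside here; the collar has about 9 mm of play to the front lips
- drip_plate: Fixed drip plate 150 (x) x 200 (y) x 36 mm: two aluminium plates that meet in an open dark V seam, 9 mm deep, 18 mm wide at the top, sides at 45 degrees, running along the plate's y with one bend, under a clear splash hood. Origin: centre of the underside, z up; its +y points roughly away from the robot, its -x to the robot's left (yaw about -1.57)
- hood_edge (a point): Middle of the steel front rim (6 mm thick) of the clear hood, 105 mm above the table. The rim follows the whole seam 18 mm beside it, on the plate's -x side (left); the hood reaches from there to a back wall at x = 60 mm; nothing is higher than 110 mm. To reach the seam the tool must lean, handle towards the plate's -x (to the left), 30 to 45 degrees from vertical
- seam_0 (a point): End of the seam farthest from the robot: where the centre of the ball tip is when it lies in the bottom of the V (30.5 mm above the table, 5.5 mm below the plate's top). The groove ends 5 mm beyond. In the plate's frame x = 0, y = 78 mm
- seam_1 (a point): The same kind of point on the straight part of the seam: x = 0, y = 53.3 mm in the plate's frame
- seam_2 (a point): The same kind of point on the straight part: x = 0, y = 28.7 mm
- seam_3 (a point): The same kind of point at the bend: x = 0, y = 4 mm. From here the seam runs straight to seam_6
- seam_4 (a point): The same kind of point on the slanting part: x = 7.3 mm, y = -20.7 mm
- seam_5 (a point): The same kind of point on the slanting part: x = 14.7 mm, y = -45.3 mm
- seam_6 (a point): End nearest the robot, the same kind of point: x = 22 mm, y = -70 mm. The groove ends 5 mm beyond
- counter: Fixed tally counter, a grey case 68 x 83 x 42 mm with a number window at the front and a spring plunger with a round steel head (28 mm across) on top. Origin: centre of the underside
- plunger_top (a point): Centre of the top face of the plunger head, 74 mm above the table when up; moves with it
- plunger (a joint): Travel of the plunger: 0 when up, 0.012 m when fully down at its stop; a spring (1.5 to 4 N) brings it back up
- beaker: Loose steel beaker, 67 mm across, 78 mm high, a bystander; origin at the centre of the underside
- masking_tape: Loose roll of masking tape lying flat, 100 mm across, 25 mm high, a bystander; origin at the centre of the underside
- marker: Loose marker pen lying flat, 135 mm long, 16 mm thick, a bystander (not the gauge); origin at the centre of the underside
Things that resemble listed ones, but are neither listed nor needed, are in the scene too. Leave any red or turquoise look-alike of the gauge alone.

How it is judged:
By the outcome, as a careful person would: the job done as asked, in the order asked, and still so for the second after the job is handed in, with the robot touching nothing.
It also fails if it takes over 69 s, if anything falls off the work surface, if the arm or the gripper's body presses on something with over 40 N, if the wrist force passes 120 N, or if a joint passes its speed limit or range.

## Working session

There is one attempt and no reset: what is moved stays moved. The work goes in short steps, Python scripts to look and compute and a tool call to move; the robot and the scene stay as the last step left them, time stands still between calls to the robot, and variables do not carry over. Pictures are saved under pics/ and viewed, about 8 in all and at most 12, crops included, and the job is handed in when it is done.

Besides the shell and the picture viewer there is one more tool, called after ">>>" as name(argument=value, ...), one argument or row to a line, values as JSON. send_rows: Moves the arm, as the interface text tells. Its arguments: {"type":"object","properties":{"linear":{"type":"array","items":{"type":"array","items":{"type":"number"}}},"twist":{"type":"array","items":{"type":"number"}},"jaw":{"type":"number"},"newtons":{"type":"number"}},"required":["linear","twist"]}

```bash
ls; mkdir -p pics
cat > h.py <<'E'
import numpy as np, cv2
from scipy.spatial.transform import Rotation as R
from plant import get_state, imaging, r
def snap(n,f=None):
    s=imaging.snapshot(n)
    if f: cv2.imwrite('pics/'+f,s['frame'][:,:,::-1])
    return s
def cal(s):
    f=200/np.tan(np.radians(s['fovy'])/2)
    K=np.array([[f,0,s['cx']],[0,f,s['cy']],[0,0,1]])
    return K,R.from_rotvec(np.ravel(s['rvec'])).as_matrix(),np.ravel(s['tvec'])
def ray(s,u,v):
    K,M,t=cal(s); d=M.T@np.linalg.inv(K)@np.array([u,v,1.]); return -M.T@t,d
def onz(s,u,v,z):
    c,d=ray(s,u,v); return c+d*(z-c[2])/d[2]
def proj(s,p):
    K,M,t=cal(s); q=K@(M@np.asarray(p,float)+t); return q[:2]/q[2]
def tri(a,ua,b,ub):
    c,d=ray(a,*ua); e,f=ray(b,*ub)
    k=np.linalg.lstsq(np.c_[d,-f],e-c,rcond=None)[0]
    return (c+d*k[0]+e+f*k[1])/2, np.linalg.norm(c+d*k[0]-e-f*k[1])
E
python3 - <<'E'
from h import *
import pickle
S={n:snap(n,n+'0.png') for n in ('scene','top','wrist')}
pickle.dump(S,open('s0.pkl','wb'))
for n in S: print(n,S[n]['fovy'],S[n]['cx'],S[n]['cy'],S[n]['rvec'],S[n]['tvec'], [k for k in S[n]],ray(S[n],320,200))
print(get_state())
E
```

```text
pics
scene 42.01269161638683 316.4434292981659 192.2425987768494 [ 1.19550882 -2.06509834  1.17697952] [0.2681558  0.30674189 1.30375272] ['frame', 'fovy', 'cx', 'cy', 'rvec', 'tvec'] (array([-0.68235154,  0.72813401,  0.93273069]), array([ 0.72382966, -0.44204923, -0.53002976]))
top 57.436920402885875 318.1584535183586 205.40406923352154 [ 2.13919226 -2.13035182  0.15359688] [0.02891456 0.5477954  0.91811285] ['frame', 'fovy', 'cx', 'cy', 'rvec', 'tvec'] (array([0.3986284 , 0.019258  , 0.99225581]), array([ 0.16973612,  0.00741073, -0.98558579]))
wrist 61.116285827619315 316.8130804070591 202.6886072241642 [-2.36777835 -1.67822794 -0.23695151] [-0.62418027 -0.03907589  0.38939262] ['frame', 'fovy', 'cx', 'cy', 'rvec', 'tvec'] (array([0.14026529, 0.61255091, 0.38452774]), array([ 0.25776189, -0.08119402, -0.96286959]))
{'clock': 0.15, 'q': array([-1.20022653,  0.68977829, -0.1945631 ,  1.56606835,  0.15732996,
        0.90252383, -0.21506082]), 'qd': array([-0.0002089 , -0.00319273, -0.00015741, -0.00463098,  0.0013446 ,
        0.00155552, -0.00068474]), 'joint_torque': array([-1.74082994e-03, -5.27863812e+01, -1.26878612e+00, -1.53586775e+01,
       -5.25728927e-02,  3.98253032e-03,  1.45669496e-04]), 'tool_pos': array([0.20639279, 0.58943964, 0.23811313]), 'eef_rot': array([ 0.11796648,  0.6971592 , -0.11894007,  0.69706974]), 'contact_force': array([-0.81129114, -0.3079204 ,  1.01272619]), 'moment': array([-0.07271657, -0.04736309,  0.02762514]), 'opening': 1.003951581487476}
```

View pics/top0.png

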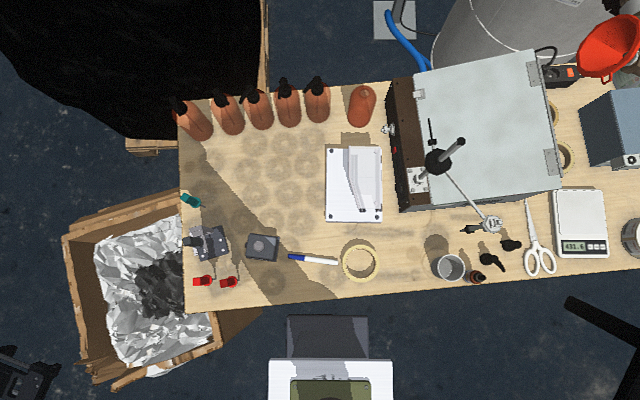

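View pics/scene0.png

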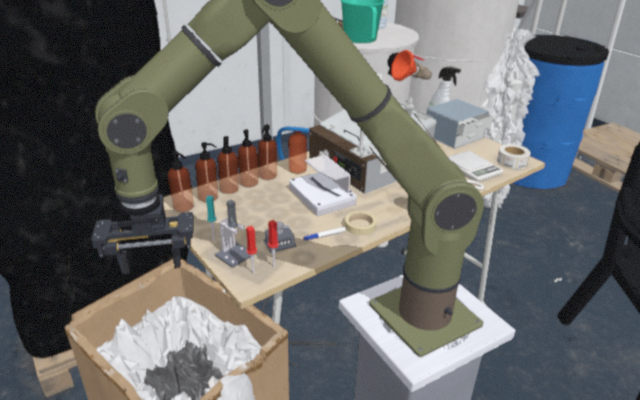

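Top view: holder near (210,243) with the gauge, counter (263,247), plate (355,183), red look-alikes (203,281),(229,281), turquoise (190,200). Zooming in on composites.

Run:
```python
from h import *
import pickle
S=pickle.load(open('s0.pkl','rb'))
t=S['top']['frame'][:,:,::-1]; s=S['scene']['frame'][:,:,::-1]
z=lambda i,x,y,w,h,k:cv2.resize(i[y:y+h,x:x+w],None,fx=k,fy=k,interpolation=cv2.INTER_CUBIC)
a=z(t,170,215,120,80,3.3)[:264,:396]; b=z(t,315,135,80,53,5)[:264,:396]
b=z(t,315,135,80,100,3.3)
c=z(s,200,190,120,85,3.3); d=z(s,280,150,90,85,3.3)
H=max(a.shape[0],b.shape[0]);p=lambda i,h:cv2.copyMakeBorder(i,0,h-i.shape[0],0,0,cv2.BORDER_CONSTANT)
A=np.hstack([p(a,H),p(b,H)]);C=np.hstack([p(c,281),p(d,281)])
W=max(A.shape[1],C.shape[1]);q=lambda i:cv2.copyMakeBorder(i,0,0,0,W-i.shape[1],cv2.BORDER_CONSTANT)
o=np.vstack([q(A),q(C)])[:600];print(o.shape,H);cv2.imwrite('pics/comp.png',o)
for n,u,v,zz in [('holder',213,243,.0),('counter',263,247,.042),('plateTL',327,146,.036),('plateTR',381,146,.036),('plateBL',327,221,.036),('plateBR',381,221,.036),('handle',190,241,.18),('tape',360,262,.0),('beaker',449,266,.0)]: print(n,onz(S['top'],u,v,zz).round(3))
```

```text
(600, 693, 3) 330
holder [0.45  0.317 0.   ]
counter [0.438 0.174 0.042]
plateTL [0.712 0.008 0.036]
plateTR [ 0.713 -0.139  0.036]
plateBL [0.507 0.008 0.036]
plateBR [ 0.508 -0.134  0.036]
handle [0.445 0.315 0.18 ]
tape [ 0.401 -0.081  0.   ]
beaker [ 0.392 -0.319  0.   ]
```

View pics/comp.png

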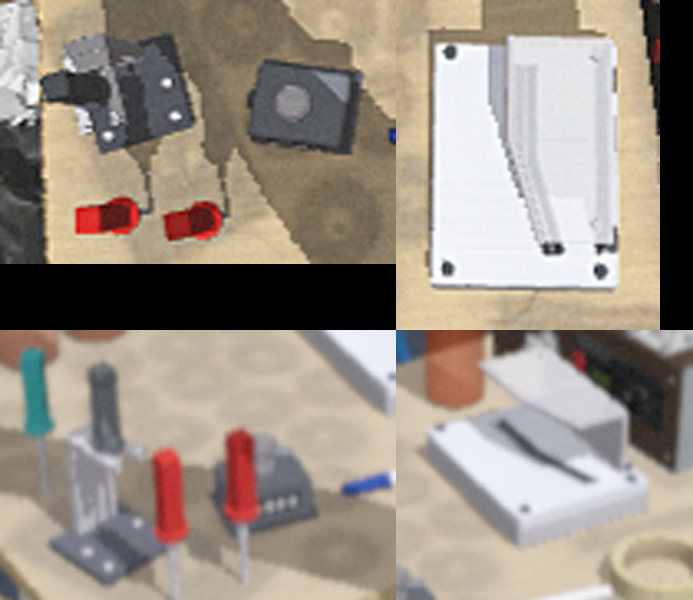

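Run:
```python
from h import *
import pickle
S=pickle.load(open('s0.pkl','rb'))
st=get_state(); M=R.from_quat(st['eef_rot']).as_matrix(); print('tool axes cols',M.round(3))
K,Mc,t=cal(S['wrist']); c=-Mc.T@t
print('cam in tool',(M.T@(c-st['tool_pos'])).round(4),'cam axes in tool',(M.T@Mc.T).round(3))
T=S['top']
f=lambda x,y:(x/3.3+170,y/3.3+215)
for n,x,y,z in [('base1',165,35,.01),('base2',192,125,.01),('base3',105,150,.01),('bolt1',167,83,.01),('bolt2',175,115,.01),('bolt3',108,135,.01),('plung',292,103,.074),('c1',265,60,.042),('c2',362,72,.042),('c3',352,152,.042),('c4',248,135,.042)]:print(n,onz(T,*f(x,y),z).round(4))
sc=S['scene']; g=lambda x,y:(x/3.3+200,(y-330)/3.3+190)
for n,x,y,z in [('htop',102,368,.188),('hbot',108,445,.116),('base near',110,582,.01),('base right',168,545,.01),('baseleft',52,545,.01)]:print(n,onz(sc,*g(x,y),z).round(4))
```

```text
tool axes cols [[-0.     0.33   0.944]
 [-0.001  0.944 -0.33 ]
 [-1.    -0.001  0.   ]]
cam in tool [-0.1464 -0.0002 -0.07  ] cam axes in tool [[-0.001 -0.278  0.961]
 [ 1.    -0.001  0.   ]
 [ 0.001  0.961  0.278]]
base1 [0.4966 0.2973 0.01  ]
base2 [0.4234 0.2719 0.01  ]
base3 [0.403  0.3416 0.01  ]
bolt1 [0.4573 0.2938 0.01  ]
bolt2 [0.4314 0.2861 0.01  ]
bolt3 [0.415  0.3398 0.01  ]
plung [0.4387 0.1799 0.074 ]
c1 [0.4739 0.2079 0.042 ]
c2 [0.4647 0.1309 0.042 ]
c3 [0.4023 0.1374 0.042 ]
c4 [0.415  0.2193 0.042 ]
htop [0.4433 0.3194 0.188 ]
hbot [0.4383 0.3214 0.116 ]
base near [0.3964 0.3447 0.01  ]
base right [0.4184 0.2819 0.01  ]
baseleft [0.467  0.3688 0.01  ]
```

```bash
cat >> h.py <<'E'
def plan(dst,psi=None,n=8,src=None,ease=True):
    "rows to take the TCP to dst (world) and tool y's azimuth to psi (deg); tool x down"
    st=get_state(); M=R.from_quat(st['eef_rot']).as_matrix(); p=st['tool_pos'] if src is None else np.array(src)
    a=np.arctan2(M[1,1],M[0,1]); b=a if psi is None else a+(np.radians(psi)-a+np.pi)%(2*np.pi)-np.pi
    L=[];W=[]; dst=np.array(dst)
    s=np.linspace(0,1,n+1); s=(1-np.cos(np.pi*s))/2 if ease else s
    for i in range(n):
        d=(dst-p)*(s[i+1]-s[i]); y=a+(b-a)*s[i]
        L.append([round(-d[2],4),round(d[0]*np.cos(y)+d[1]*np.sin(y),4),round(d[0]*np.sin(y)-d[1]*np.cos(y),4)])
        W.append(round(-(b-a)*(s[i+1]-s[i]),3))
    print(p.round(4),np.degrees(a).round(1)); print('{"linear":',str(L).replace(' ',''),', "twist":',str(W).replace(' ',''),'}')
E
python3 - <<'E'
from h import *
plan([.444,.3175,.33],-71,16,ease=False)
E
```

```text
[0.2064 0.5894 0.2381] 70.7
{"linear": [[np.float64(-0.0057),np.float64(-0.0111),np.float64(0.0196)],[np.float64(-0.0057),np.float64(-0.008),np.float64(0.0211)],[np.float64(-0.0057),np.float64(-0.0046),np.float64(0.0221)],[np.float64(-0.0057),np.float64(-0.0012),np.float64(0.0225)],[np.float64(-0.0057),np.float64(0.0023),np.float64(0.0225)],[np.float64(-0.0057),np.float64(0.0057),np.float64(0.0218)],[np.float64(-0.0057),np.float64(0.009),np.float64(0.0207)],[np.float64(-0.0057),np.float64(0.0121),np.float64(0.019)],[np.float64(-0.0057),np.float64(0.0149),np.float64(0.017)],[np.float64(-0.0057),np.float64(0.0173),np.float64(0.0145)],[np.float64(-0.0057),np.float64(0.0193),np.float64(0.0116)],[np.float64(-0.0057),np.float64(0.0209),np.float64(0.0085)],[np.float64(-0.0057),np.float64(0.022),np.float64(0.0052)],[np.float64(-0.0057),np.float64(0.0225),np.float64(0.0017)],[np.float64(-0.0057),np.float64(0.0225),np.float64(-0.0017)],[np.float64(-0.0057),np.float64(0.022),np.float64(-0.0052)]] , "twist": [np.float64(0.155),np.float64(0.155),np.float64(0.155),np.float64(0.155),np.float64(0.155),np.float64(0.155),np.float64(0.155),np.float64(0.155),np.float64(0.155),np.float64(0.155),np.float64(0.155),np.float64(0.155),np.float64(0.155),np.float64(0.155),np.float64(0.155),np.float64(0.155)] }
```

>>> send_rows(
  linear=[
    [-0.006, -0.011, 0.02],
    [-0.006, -0.008, 0.021],
    [-0.006, -0.005, 0.022],
    [-0.006, -0.001, 0.0225],
    [-0.006, 0.002, 0.0225],
    [-0.006, 0.006, 0.022],
    [-0.006, 0.009, 0.021],
    [-0.006, 0.012, 0.019],
    [-0.006, 0.015, 0.017],
    [-0.006, 0.017, 0.0145],
    [-0.006, 0.019, 0.0115],
    [-0.006, 0.021, 0.0085],
    [-0.006, 0.022, 0.005],
    [-0.006, 0.0225, 0.002],
    [-0.006, 0.0225, -0.002],
    [-0.006, 0.022, -0.005],
  ],
  twist=[0.155, 0.155, 0.155, 0.155, 0.155, 0.155, 0.155, 0.155, 0.155, 0.155, 0.155, 0.155, 0.155, 0.155, 0.155, 0.155],
)

```text
clock: 2.15
tool_pos: [0.4431, 0.3163, 0.3347]
eef_rot: [-0.698, -0.113, 0.698, -0.113]
contact_force: [0.1, 0.8, 0.5]
opening: 1.003
```

```bash
sed -i 's/L.append(\[round(-d\[2\],4)/L.append([round(float(v),4) for v in (-d[2]/; s/d\[0\]\*np.sin(y)-d\[1\]\*np.cos(y),4)\])/d[0]*np.sin(y)-d[1]*np.cos(y))])/; s/,round(d\[0\]\*np.cos(y)+d\[1\]\*np.sin(y),4),round(/,d[0]*np.cos(y)+d[1]*np.sin(y),/; s/W.append(round(-(b-a)\*(s\[i+1\]-s\[i\]),3))/W.append(round(float(-(b-a)*(s[i+1]-s[i])),3))/' h.py
python3 - <<'E'
from h import *
import pickle
S={n:snap(n) for n in ('wrist','top','scene')}
pickle.dump(S,open('s1.pkl','wb'))
w=S['wrist']['frame'][:,:,::-1].copy()
cv2.imwrite('pics/w1.png',w)
st=get_state();print(st['tool_pos'],st['q'].round(2),st['clock']); plan([.444,.3175,.33],-71,2)
for p in ([.45,.3195,.01],[.4443,.3175,.188],[.4443,.3175,.11]): print(proj(S['wrist'],p))
E
```

```text
[0.44334473 0.31614469 0.33474032] [-1.03  0.51  0.54  1.7  -0.3   1.01 -1.63] 2.3
[0.4433 0.3161 0.3347] -71.4
{"linear": [[0.0024,-0.0005,-0.0005],[0.0024,-0.0005,-0.0005]] , "twist": [-0.003,-0.003] }
[315.75043934 153.49468048]
[315.11821302 187.88060917]
[315.51195932 171.3504826 ]
```

View pics/w1.png

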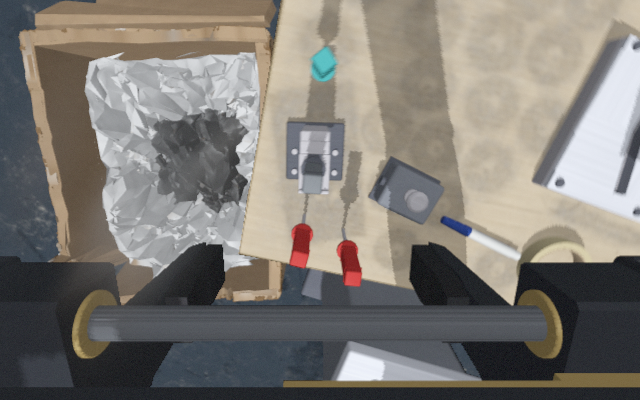

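Wrist view: holder base (287–344, 121–178), post at image top (+e), fork opening downward, gauge handle ≈(315,170), aligned as estimated. Measuring the handle's top face.

Run:
```python
from h import *
import pickle
S=pickle.load(open('s1.pkl','rb')); w=S['wrist']
c=w['frame'][140:205,280:350]; cv2.imwrite('pics/w1c.png',cv2.resize(c[:,:,::-1],None,fx=8,fy=8,interpolation=cv2.INTER_CUBIC))
e=np.array([.945,.326,0]);n=np.array([-.326,.945,0])
H=np.array([.45,.3195,0])
b=[onz(w,u,v,.01) for u,v in ((287,121),(344,121),(344,178),(287,178))]
print(np.round(b,4),np.mean(b,0).round(4))
```

```text
[[0.4795 0.3702 0.01  ]
 [0.5037 0.2969 0.01  ]
 [0.4296 0.2706 0.01  ]
 [0.4042 0.3474 0.01  ]] [0.4543 0.3213 0.01  ]
```

View pics/w1c.png

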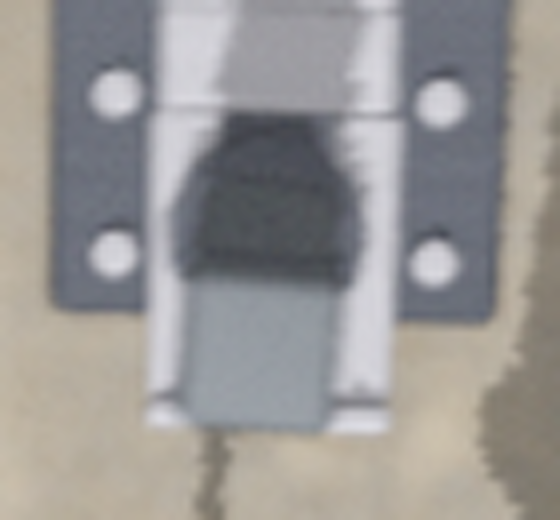

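Run:
```python
from h import *
import pickle
S=pickle.load(open('s1.pkl','rb')); w=S['wrist']
for u,v in ((303.5,174.4),(321.9,174.4),(321.3,193.8),(303.2,193.5),(312.7,184)): print(onz(w,u,v,.188).round(4))
print(onz(w,313.4,191,.114).round(4),'lips L/R',onz(w,300,190,.114),onz(w,327,190,.114))
p=onz(w,312.7,184,.188); plan([p[0],p[1],.156],-71,10)
```

```text
[0.4527 0.331  0.188 ]
[0.4578 0.3156 0.188 ]
[0.4409 0.3106 0.188 ]
[0.4361 0.326  0.188 ]
[0.447  0.3206 0.188 ]
[0.4232 0.313  0.114 ] lips L/R [0.41955291 0.32756437 0.114     ] [0.42901104 0.29895    0.114     ]
[0.4433 0.3161 0.3347] -71.4
{"linear": [[0.0044,-0.0001,-0.0001],[0.0127,-0.0002,-0.0003],[0.0198,-0.0003,-0.0005],[0.0249,-0.0004,-0.0007],[0.0276,-0.0005,-0.0008],[0.0276,-0.0005,-0.0008],[0.0249,-0.0004,-0.0007],[0.0198,-0.0003,-0.0005],[0.0127,-0.0002,-0.0003],[0.0044,-0.0001,-0.0001]] , "twist": [-0.0,-0.0,-0.001,-0.001,-0.001,-0.001,-0.001,-0.001,-0.0,-0.0] }
```

>>> send_rows(
  linear=[
    [0.005, -0.001, -0.001],
    [0.013, -0.001, -0.001],
    [0.02, -0.001, -0.001],
    [0.025, 0, -0.001],
    [0.028, 0, -0.001],
    [0.028, 0, 0],
    [0.025, 0, 0],
    [0.02, 0, 0],
    [0.012, 0, 0],
    [0.005, 0, 0],
  ],
  twist=[0, 0, 0, 0, 0, 0, 0, 0, 0, 0],
)

```text
clock: 3.55
tool_pos: [0.4462, 0.3213, 0.1528]
eef_rot: [-0.697, -0.115, 0.698, -0.115]
contact_force: [0.4, 0.9, 0.7]
opening: 1.001
```

>>> send_rows(
  linear=[
    [0, 0, 0],
    [0, 0, 0],
    [0, 0, 0],
    [0, 0, 0],
    [0, 0, 0],
    [0, 0, 0],
  ],
  twist=[0, 0, 0, 0, 0, 0],
  jaw=1,
  newtons=15,
)

```text
clock: 4.3
tool_pos: [0.4468, 0.3213, 0.1538]
eef_rot: [0.698, 0.114, -0.698, 0.114]
contact_force: [-0.0, 0.1, -0.1]
opening: 0.338
```

>>> send_rows(
  linear=[
    [0, 0, 0],
    [0, 0, 0],
    [0, 0, 0],
    [-0.003, 0, 0],
    [-0.008, 0, 0],
    [-0.011, 0, 0],
    [-0.011, 0, 0],
    [-0.011, 0, 0],
    [-0.008, 0, 0],
    [-0.003, 0, 0],
    [0, 0, 0],
  ],
  twist=[0, 0, 0, 0, 0, 0, 0, 0, 0, 0, 0],
)

```text
clock: 5.68
tool_pos: [0.4467, 0.3212, 0.2088]
eef_rot: [0.698, 0.114, -0.698, 0.114]
contact_force: [-0.9, -0.5, -1.3]
opening: 0.204
```

>>> send_rows(
  linear=[
    [0, 0, -0.005],
    [0, 0, -0.008],
    [0, 0, -0.008],
    [0, 0, -0.008],
    [0.001, 0, -0.008],
    [0.001, 0, -0.008],
  ],
  twist=[0, 0, 0, 0, 0, 0],
)

```text
clock: 6.42
tool_pos: [0.4897, 0.3356, 0.2065]
eef_rot: [-0.698, -0.114, 0.698, -0.114]
contact_force: [-1.6, -1.2, -1.2]
opening: 0.205
```

Run:
```python
from h import *
s=snap('wrist'); t=snap('scene')
z=lambda i,x,y,w,h,k:cv2.resize(i[y:y+h,x:x+w],None,fx=k,fy=k,interpolation=cv2.INTER_CUBIC)
a=s['frame'][:,:,::-1]; b=z(t['frame'][:,:,::-1],170,150,150,110,4)
a=z(a,200,100,240,300,1.3)
p=proj(t,get_state()['tool_pos']); print(p,a.shape,b.shape,get_state()['tool_pos'])
h=max(a.shape[0],b.shape[0]);p=lambda i:cv2.copyMakeBorder(i,0,h-i.shape[0],0,0,cv2.BORDER_CONSTANT)
o=np.hstack([p(a),p(b)])[:, :800];cv2.imwrite('pics/l1.png',o)
```

```text
[218.05514429 189.14481353] (390, 312, 3) (440, 600, 3) [0.49042642 0.33578586 0.20656759]
```

View pics/l1.png

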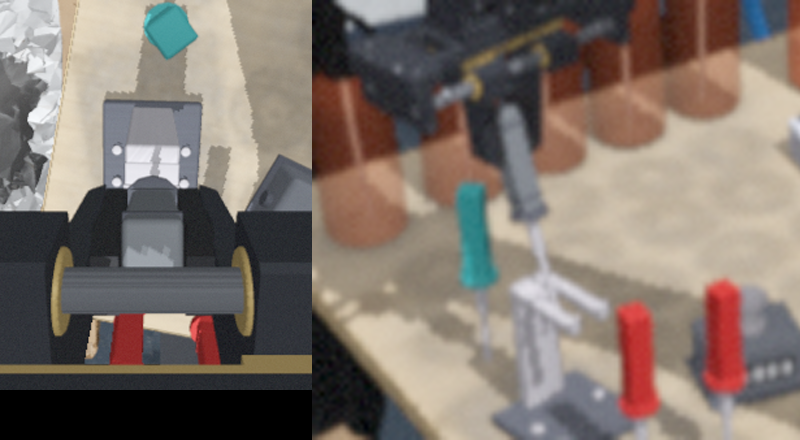

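Gauge is pivoting against the slot end (lean ≈15° toward +e). The turquoise look-alike is behind the holder; locate it before going further.

Run:
```python
from h import *
import pickle
S=pickle.load(open('s1.pkl','rb'));S0=pickle.load(open('s0.pkl','rb'))
def m(s,box):
    x,y,w,h=box;f=s['frame'][y:y+h,x:x+w];hs=cv2.cvtColor(f,cv2.COLOR_RGB2HSV)
    k=(hs[...,0]>80)&(hs[...,0]<96)&(hs[...,1]>110);v,u=np.nonzero(k);return u+x,v+y
u,v=m(S['wrist'],(290,30,70,70));print('w',u.min(),u.max(),v.min(),v.max(),u.mean(),v.mean())
uw,vw=u[v>v.max()-14].mean(),v[v>v.max()-14].mean()
u2,v2=m(S0['scene'],(195,185,40,50));print('s',u2.min(),u2.max(),v2.min(),v2.max())
ut,vt=m(S0['top'],(170,185,40,30));print('t',ut.min(),ut.max(),vt.min(),vt.max())
print(tri(S['wrist'],(u.mean(),v.mean()),S0['scene'],(u2.mean(),v2.mean())))
print(tri(S0['top'],(ut.mean(),vt.mean()),S0['scene'],(u2.mean(),v2.mean())))
print(tri(S0['top'],(ut.min()+2,vt.min()+5),S0['scene'],(u2.mean()-1,v2.min()+1)))
```

```text
w 312 335 47 80 323.1309734513274 65.03362831858406
s 207 214 196 221
t 180 200 193 207
(array([0.55088482, 0.34437061, 0.11310964]), np.float64(0.00018362277600861464))
(array([0.54974122, 0.34392193, 0.11331542]), np.float64(0.0015094697962726555))
(array([0.54559794, 0.34675259, 0.15569541]), np.float64(0.0030941359043706656))
```

>>> send_rows(
  linear=[
    [0.0015, 0, -0.006],
    [0.002, 0, -0.006],
    [0.003, 0, -0.006],
    [0.003, 0, -0.006],
    [0.0035, 0, -0.006],
    [0.004, 0, -0.006],
    [0.004, 0, -0.006],
    [0, 0, 0],
  ],
  twist=[0, 0, 0, 0, 0, 0, 0, 0],
)

```text
clock: 7.52
tool_pos: [0.5295, 0.3491, 0.1852]
eef_rot: [0.698, 0.114, -0.698, 0.114]
contact_force: [-0.8, 0.5, -0.6]
opening: 0.201
```

Run:
```python
from h import *
import pickle
S={n:snap(n) for n in ('wrist','scene','top')}; pickle.dump(S,open('s2.pkl','wb'))
t=S['scene']
z=lambda i,x,y,w,h,k:cv2.resize(i[y:y+h,x:x+w],None,fx=k,fy=k,interpolation=cv2.INTER_CUBIC)
cv2.imwrite('pics/l2.png',z(t['frame'][:,:,::-1],180,140,130,100,6))
st=get_state();print(st['tool_pos'],st['contact_force'])
g=st['tool_pos']+[0,0,.019];print('grip px',proj(t,g))
```

```text
[0.52928851 0.34903233 0.18572878] [-0.67797853  0.45979806 -0.4131885 ]
grip px [208.37132661 184.5676557 ]
```

View pics/l2.png

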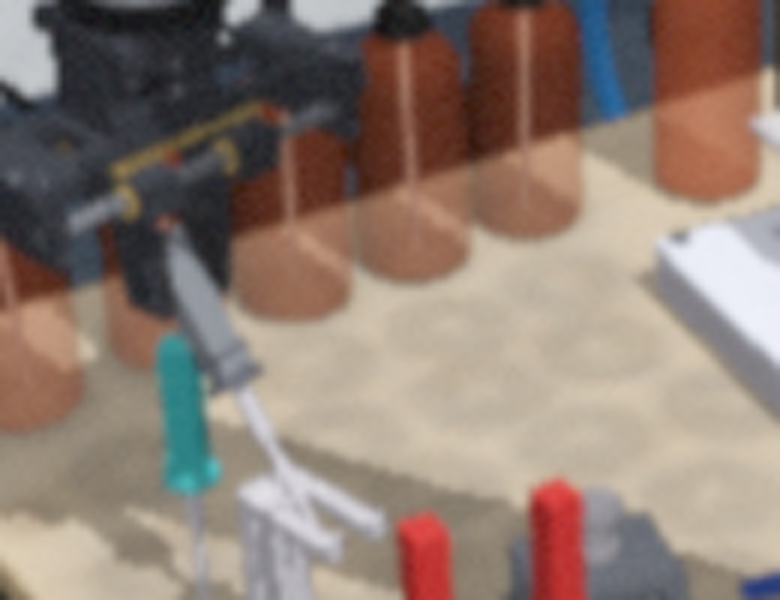

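Run:
```python
from h import *
import pickle
S=pickle.load(open('s2.pkl','rb'));t=S['scene']
st=get_state();g=st['tool_pos']+[0,0,.019]
e=np.array([.946,.325,0]);n=np.array([-.325,.946,0])
P=[]
for nm,x,y in [('top',172,232),('collar',233,366),('stem',262,420),('stem2',283,468)]:
    c,d=ray(t,x/6+180,y/6+140);k=(g-c)@n/(d@n);p=c+k*d-g;P.append([p@e,p[2]]);print(nm,P[-1])
P=np.array(P);print(np.degrees(np.arctan2(P[0,0]-P[1:,0],P[0,1]-P[1:,1])))
# plate corners refine
T=pickle.load(open('s0.pkl','rb'))['top']
f=T['frame'];gq=cv2.cvtColor(f,cv2.COLOR_RGB2GRAY)
o=cv2.resize(f[135:235,315:395,::-1],None,fx=6,fy=6,interpolation=cv2.INTER_CUBIC);cv2.imwrite('pics/plate.png',o)
```

```text
top [np.float64(-0.004126829159719436), np.float64(0.020259958545594314)]
collar [np.float64(-0.03938751536715884), np.float64(-0.03678819966944086)]
stem [np.float64(-0.056973744360811054), np.float64(-0.058593825263250576)]
stem2 [np.float64(-0.06916638799261209), np.float64(-0.07958475654409775)]
[31.71964402 33.82954675 33.08050763]
```

>>> send_rows(
  linear=[
    [0, 0, 0],
    [0, 0, 0],
    [-0.004, 0, 0],
    [-0.01, 0, 0],
    [-0.015, 0, 0],
    [-0.015, 0, 0],
    [-0.015, 0, 0],
    [-0.01, 0, 0],
    [-0.006, 0, 0],
  ],
  twist=[0, 0, 0, 0, 0, 0, 0, 0, 0],
  newtons=40,
  jaw=1,
)

```text
clock: 8.8
tool_pos: [0.5293, 0.3491, 0.2615]
eef_rot: [0.698, 0.115, -0.698, 0.114]
contact_force: [0.5, 0.4, -0.8]
opening: 0.202
```

View pics/plate.png

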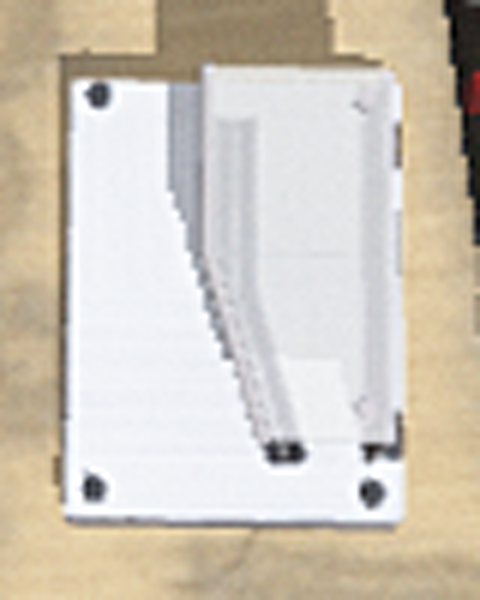

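Run:
```python
from h import *
import pickle
T=pickle.load(open('s0.pkl','rb'))['top']
f=lambda x,y:(x/6+315,y/6+135)
for n,x,y,z in [('TL',72,80,.036),('BL',67,520,.036),('BR',405,520,.036),('b1',97,95,.036),('b2',95,488,.036),('b3',372,492,.036),('seamfar',237,118,.036),('bend',245,270,.036),('near',283,440,.036),('rimfar',205,70,.108),('rimnear',285,452,.108)]: print(n,onz(T,*f(x,y),z).round(4))
S={n:snap(n) for n in ('scene','top')}; pickle.dump(S,open('s3.pkl','wb'))
g=get_state()['tool_pos']+[0,0,.019]
z=lambda i,x,y,w,h,k:cv2.resize(i[y:y+h,x:x+w],None,fx=k,fy=k,interpolation=cv2.INTER_CUBIC)
p=proj(S['scene'],g).astype(int);q=proj(S['top'],g).astype(int);print(p,q)
a=z(S['scene']['frame'][:,:,::-1],p[0]-25,p[1]-20,66,95,6);b=z(S['top']['frame'][:,:,::-1],q[0]-30,q[1]-30,66,95,6)
cv2.imwrite('pics/l3.png',np.hstack([a,b]))
```

```text
TL [0.7058 0.008  0.036 ]
BL [0.5055 0.01   0.036 ]
BR [ 0.506  -0.1381  0.036 ]
b1 [ 0.6988 -0.0033  0.036 ]
b2 [ 0.5197 -0.0023  0.036 ]
b3 [ 0.5183 -0.1239  0.036 ]
seamfar [ 0.6881 -0.0664  0.036 ]
bend [ 0.6179 -0.0693  0.036 ]
near [ 0.5413 -0.0852  0.036 ]
rimfar [ 0.6871 -0.0468  0.108 ]
rimnear [ 0.5256 -0.0781  0.108 ]
[205 160] [157 195]
```

View pics/l3.png

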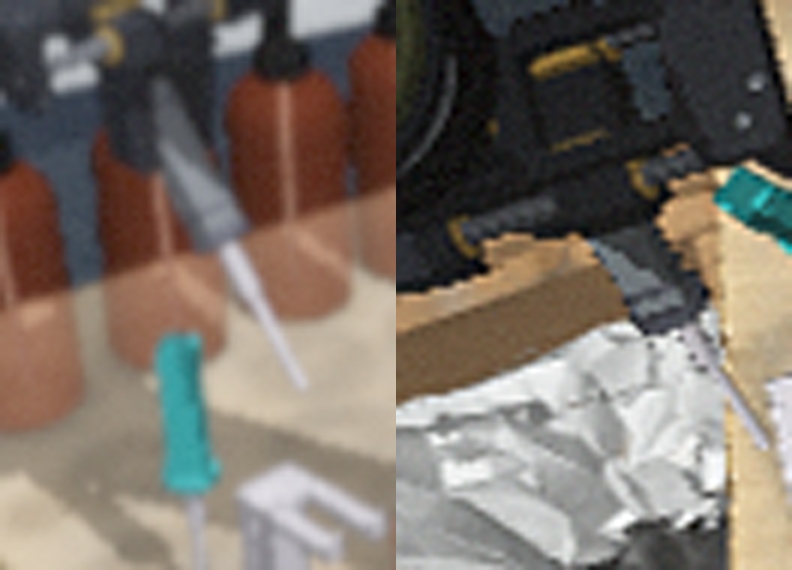

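Run:
```python
from h import *
import pickle
S=pickle.load(open('s3.pkl','rb'))
st=get_state();g=st['tool_pos']+[0,0,.019];M=R.from_quat(st['eef_rot']).as_matrix()
tip,err=tri(S['scene'],(230.5,204.3),S['top'],(188.5,239.3));print(tip,err,tip-g,np.linalg.norm(tip-g))
print('in tool from TCP',M.T@(tip-st['tool_pos']),np.degrees(np.arctan2(np.hypot(*(tip-g)[:2]),-(tip-g)[2])))
c,d=ray(S['scene'],230.5,204.3);n=M[:,1];k=(g-c)@n/(d@n);p=c+k*d-g;print('plane',p,np.degrees(np.arctan2(np.hypot(*p[:2]),-p[2])),np.linalg.norm(p))
print(st['q'].round(2))
```

```text
[0.44884135 0.31937314 0.17616787] 0.000453184512672132 [-0.08058339 -0.0297023  -0.10413973] 0.13498515232957173
in tool from TCP [0.08506408 0.00245294 0.08592303] 39.51210116702048
plane [-0.08461523 -0.02846705 -0.10159304] 41.307575328142285 0.13524516724429378
[-0.9   0.72  0.47  1.53 -0.37  0.98 -1.57]
```

Run:
```python
from h import *
import pickle
S=pickle.load(open('s0.pkl','rb'));T=S['top']
for n,u,v,z in [('b5 base near',317,123,0),('b5 mid',317,105,.1),('b4',290,127,0),('orange near',360,127,0),('orange mid',362,100,.08)]: print(n,onz(T,u,v,z).round(3))
for x,y in ((.83,.02),(.8,.02)):
  for z in (0,.1,.2): print(x,z,proj(S['scene'],[x,y,z]).round(),proj(T,[x,y,z]).round())
plan([.6835,.065,.2],0,14)
```

```text
b5 base near [0.792 0.036 0.   ]
b5 mid [0.802 0.035 0.1  ]
b4 [0.78  0.113 0.   ]
orange near [ 0.78  -0.086  0.   ]
orange mid [ 0.825 -0.084  0.08 ]
0.83 0 [270. 175.] [323. 111.]
0.83 0.1 [269. 150.] [323.  95.]
0.83 0.2 [269. 124.] [323.  75.]
0.8 0 [274. 178.] [323. 120.]
0.8 0.1 [273. 153.] [323. 106.]
0.8 0.2 [272. 127.] [323.  87.]
[0.5294 0.3491 0.2613] -71.4
{"linear": [[0.0008,0.004,-0.0007],[0.0023,0.0118,-0.0019],[0.0037,0.0191,-0.0021],[0.0049,0.0256,-0.0009],[0.0058,0.0306,0.0019],[0.0065,0.0336,0.0061],[0.0068,0.0342,0.011],[0.0068,0.0324,0.0157],[0.0065,0.0284,0.019],[0.0058,0.023,0.0202],[0.0049,0.0171,0.019],[0.0037,0.0114,0.0155],[0.0023,0.0063,0.0101],[0.0008,0.002,0.0035]] , "twist": [-0.016,-0.046,-0.074,-0.099,-0.118,-0.132,-0.139,-0.139,-0.132,-0.118,-0.099,-0.074,-0.046,-0.016] }
```

>>> send_rows(
  linear=[
    [0, 0.004, -0.001],
    [0, 0.012, -0.002],
    [0, 0.019, -0.002],
    [0, 0.0255, -0.001],
    [0, 0.0305, 0.002],
    [0, 0.0335, 0.006],
    [0, 0.034, 0.011],
    [0, 0.0325, 0.0155],
    [0, 0.0285, 0.019],
    [0, 0.023, 0.02],
    [0, 0.017, 0.019],
    [0, 0.0115, 0.0155],
    [0, 0.0065, 0.01],
    [0, 0.002, 0.0035],
  ],
  twist=[-0.016, -0.046, -0.074, -0.099, -0.118, -0.132, -0.139, -0.139, -0.132, -0.118, -0.099, -0.074, -0.046, -0.016],
)

```text
clock: 10.65
tool_pos: [0.6842, 0.0643, 0.2599]
eef_rot: [0.499, 0.5, -0.5, 0.5]
contact_force: [1.7, 0.3, -1.2]
opening: 0.201
```

Run:
```python
from h import *
st=get_state();print(st['q'].round(2),st['contact_force'])
plan([.684,.065,.175],0,8)
```

```text
[-0.2   0.76  0.07  1.34 -0.06  1.05 -0.11] [ 1.72571536  0.2883542  -1.23856821]
[0.6842 0.0643 0.2599] 0.0
{"linear": [[0.0032,-0.0,-0.0],[0.0092,-0.0,-0.0001],[0.0138,-0.0,-0.0001],[0.0162,-0.0,-0.0001],[0.0162,-0.0,-0.0001],[0.0138,-0.0,-0.0001],[0.0092,-0.0,-0.0001],[0.0032,-0.0,-0.0]] , "twist": [0.0,0.0,0.0,0.0,0.0,0.0,0.0,0.0] }
```

Yaw exact. Go down 115 mm (tip to ≈60 mm above the table, left of the rim) and look.

>>> send_rows(
  linear=[
    [0.004, 0, 0],
    [0.012, 0, 0],
    [0.02, 0, 0],
    [0.022, 0, 0],
    [0.022, 0, 0],
    [0.02, 0, 0],
    [0.012, 0, 0],
    [0.003, 0, 0],
    [0, 0, 0],
  ],
  twist=[0, 0, 0, 0, 0, 0, 0, 0, 0],
)

```text
clock: 11.78
tool_pos: [0.6845, 0.0661, 0.146]
eef_rot: [0.5, 0.5, -0.499, 0.501]
contact_force: [0.1, 0.7, -2.1]
opening: 0.202
```

Run:
```python
from h import *
import pickle
S={n:snap(n) for n in ('scene','top','wrist')}; pickle.dump(S,open('s4.pkl','wb'))
st=get_state();print(st['tool_pos'],st['contact_force'])
tip=st['tool_pos']+[.0015,-.086,-.085]
pr={n:proj(S[n],tip).round(1) for n in S};print(pr)
z=lambda i,x,y,w,h,k:cv2.resize(i[y:y+h,x:x+w,::-1],None,fx=k,fy=k,interpolation=cv2.INTER_CUBIC)
a=z(S['wrist']['frame'],180,50,300,210,1.6)
p=pr['scene'].astype(int);q=pr['top'].astype(int)
b=z(S['scene']['frame'],p[0]-30,p[1]-40,80,84,4);c=z(S['top']['frame'],320,135,80,84,4)
print(a.shape,p,q)
o=np.vstack([a[:, :], ]) ; w=max(a.shape[1],0)
o=np.hstack([a,np.vstack([b])[:336]]); print(o.shape);cv2.imwrite('pics/v4.png',o)
```

```text
[0.68485717 0.06600578 0.14656851] [ 0.01208513  0.55188356 -0.68124714]
{'scene': array([298.7, 174.1]), 'top': array([337.7, 152.5]), 'wrist': array([316.8, 313.2])}
(336, 480, 3) [298 174] [337 152]
(336, 800, 3)
```

View pics/v4.png

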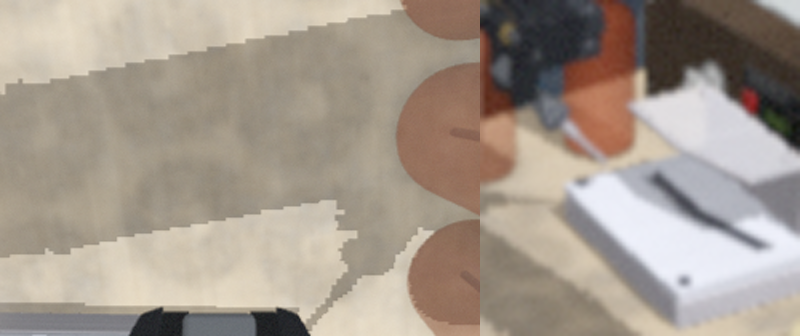

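Run:
```python
from h import *
import pickle
s=pickle.load(open('s4.pkl','rb'))['scene'];g=cv2.cvtColor(s['frame'],cv2.COLOR_RGB2GRAY)
m=(g<95).astype(np.uint8);m[:172]=0;m[200:]=0;m[:,:305]=0;m[:,348:]=0
n,l,st,c=cv2.connectedComponentsWithStats(m,connectivity=8)
i=max(range(1,n),key=lambda k:st[k,4] if st[k,1]>173 else 0);print(st[1:],i)
v,u=np.nonzero(l==i)
for x in range(u.min(),u.max()+1,3):
    k=u==x
    for z in (.034,): print(x,v[k].min(),v[k].max(),onz(s,x+.5,v[k].mean()+.5,z).round(4)[:2])
for nm,px,py in (('f',0,83),('0',0,78),('b',0,4),('6',22,-70),('n',23.5,-75)): print(nm,proj(s,[.607+py/1e3,-.0655-px/1e3,.034]).round(1))
```

```text
[[312 178  15  12  24]
 [328 190   1   1   1]] 1
312 178 179 [ 0.6762 -0.069 ]
315 181 181 [ 0.6561 -0.0693]
318 183 184 [ 0.6364 -0.0697]
321 186 187 [ 0.6141 -0.0684]
324 188 188 [ 0.6006 -0.0721]
f [309.7 177.5]
0 [310.4 178.1]
b [321.2 187.6]
6 [338.4 196. ]
n [339.6 196.6]
```

>>> send_rows(
  linear=[
    [0.009, 0, 0.002],
    [0.009, 0, 0.006],
    [0.001, 0, 0.01],
    [0, 0, 0.01],
    [0, 0, 0.009],
    [0, 0, 0.006],
    [0, 0, 0.003],
    [0, 0, 0],
    [0, 0, 0],
  ],
  twist=[0, 0, 0, 0, 0, 0, 0, 0, 0],
)

```text
clock: 13.05
tool_pos: [0.6844, 0.0206, 0.1267]
eef_rot: [0.499, 0.501, -0.499, 0.501]
contact_force: [-0.3, -0.2, -0.9]
opening: 0.202
```

Run:
```python
from h import *
s=snap('scene');st=get_state();print(st['tool_pos'],st['contact_force'],st['moment'],proj(s,st['tool_pos']+[.0015,-.086,-.085]))
import pickle;pickle.dump(s,open('s5.pkl','wb'))
```

```text
[0.68439484 0.02063838 0.12671609] [ 0.86268922  0.69505057 -1.68794881] [-0.0402088   0.06109291 -0.0328612 ] [310.23032946 176.10862032]
```

>>> send_rows(
  linear=[
    [0.003, 0, 0],
    [0.003, 0, 0],
    [0.002, 0, 0],
    [0.001, 0, 0],
    [0, 0, 0],
    [0, 0, 0],
  ],
  twist=[0, 0, 0, 0, 0, 0],
)

```text
clock: 13.85
tool_pos: [0.6845, 0.0199, 0.1178]
eef_rot: [0.5, 0.5, -0.499, 0.501]
contact_force: [0.1, 0.1, -1.6]
opening: 0.2
```

>>> send_rows(
  linear=[
    [0.001, 0, 0],
    [0.0005, 0, 0],
    [0, 0, 0],
    [0, 0, 0],
  ],
  twist=[0, 0, 0, 0],
)

```text
clock: 14.35
tool_pos: [0.6844, 0.02, 0.1162]
eef_rot: [0.5, 0.501, -0.499, 0.501]
contact_force: [-0.1, -0.1, -1.6]
opening: 0.199
```

>>> send_rows(
  linear=[
    [0.001, 0, 0],
    [0.0005, 0, 0],
    [0, 0, 0],
    [0, 0, 0],
  ],
  twist=[0, 0, 0, 0],
)

```text
clock: 14.85
tool_pos: [0.6847, 0.0205, 0.1151]
eef_rot: [0.5, 0.501, -0.499, 0.501]
contact_force: [-1.3, 2.7, 4.9]
opening: 0.199
```

>>> send_rows(
  linear=[
    [-0.0007, 0, -0.0005],
    [0, 0, -0.0005],
    [0, 0, 0],
    [0, 0, 0],
  ],
  twist=[0, 0, 0, 0],
)

```text
clock: 15.35
tool_pos: [0.6844, 0.0206, 0.1153]
eef_rot: [0.499, 0.5, -0.5, 0.501]
contact_force: [-0.2, 0.8, 1.5]
opening: 0.201
```

Run:
```python
from h import *
for i in range(4):
    s=snap('scene');st=get_state();print(st['tool_pos'].round(4),st['contact_force'].round(1))
```

```text
[0.6844 0.0206 0.1153] [-0.2  0.1  1.4]
[0.6844 0.0206 0.1153] [0.1 0.4 1.2]
[0.6844 0.0206 0.1153] [ 0.7 -0.7  0.8]
[0.6844 0.0206 0.1153] [-0.7 -0.2  0.7]
```

>>> send_rows(
  linear=[
    [0, 0.0015, 0],
    [0, 0.0015, 0],
    [0, 0, 0],
    [0, 0, 0],
  ],
  twist=[0, 0, 0, 0],
)

```text
clock: 16.05
tool_pos: [0.6871, 0.0208, 0.1152]
eef_rot: [0.499, 0.501, -0.5, 0.5]
contact_force: [-0.6, -0.7, 0.8]
opening: 0.204
```

>>> send_rows(
  linear=[
    [0, -0.0015, 0],
    [0, -0.0025, 0],
    [0, -0.003, 0],
    [0, -0.003, 0],
    [0, -0.003, 0],
    [0, -0.003, 0],
    [0, -0.003, 0],
    [0, -0.003, 0],
  ],
  twist=[0, 0, 0, 0, 0, 0, 0, 0],
)

```text
clock: 17.05
tool_pos: [0.6653, 0.021, 0.1155]
eef_rot: [0.5, 0.5, -0.499, 0.501]
contact_force: [1.8, -0.3, -0.6]
opening: 0.203
```

>>> send_rows(
  linear=[
    [0.0003, -0.003, 0],
    [0.0003, -0.003, 0],
    [0, -0.003, 0],
    [0, -0.003, 0],
    [0, -0.003, 0],
    [0, -0.003, 0],
    [0, -0.003, 0],
    [0, -0.003, 0],
  ],
  twist=[0, 0, 0, 0, 0, 0, 0, 0],
)

```text
clock: 18.05
tool_pos: [0.6417, 0.0212, 0.1151]
eef_rot: [0.5, 0.5, -0.499, 0.501]
contact_force: [2.5, 0.9, 2.8]
opening: 0.201
```

>>> send_rows(
  linear=[
    [0, -0.003, 0],
    [0, -0.003, 0],
    [0, -0.003, 0],
    [0, -0.003, 0],
    [0, -0.003, 0],
    [0, -0.003, 0],
  ],
  twist=[0, 0, 0, 0, 0, 0],
)

```text
clock: 18.8
tool_pos: [0.6237, 0.0213, 0.115]
eef_rot: [0.5, 0.5, -0.499, 0.501]
contact_force: [4.6, 2.5, 4.9]
opening: 0.199
```

>>> send_rows(
  linear=[
    [-0.0004, -0.0025, -0.0003],
    [0, -0.003, -0.0002],
    [0, -0.003, 0],
    [0, -0.003, 0],
  ],
  twist=[0, 0, 0, 0],
)

```text
clock: 19.3
tool_pos: [0.6116, 0.0213, 0.1152]
eef_rot: [0.499, 0.501, -0.5, 0.5]
contact_force: [4.3, 1.4, 3.3]
opening: 0.2
```

>>> send_rows(
  linear=[
    [-0.0002, -0.003, 0],
    [0, -0.003, 0.0005],
    [0, -0.003, 0.0009],
    [0, -0.003, 0.0009],
  ],
  twist=[0, 0, 0, 0],
)

```text
clock: 19.8
tool_pos: [0.5993, 0.0187, 0.1153]
eef_rot: [0.499, 0.501, -0.5, 0.5]
contact_force: [2.7, 0.8, 1.9]
opening: 0.198
```

>>> send_rows(
  linear=[
    [0, -0.003, 0.0009],
    [0, -0.003, 0.0009],
    [0, -0.003, 0.0008],
    [0, -0.003, 0.0009],
    [0, -0.003, 0.0009],
    [0, -0.003, 0.0008],
  ],
  twist=[0, 0, 0, 0, 0, 0],
)

```text
clock: 20.55
tool_pos: [0.5815, 0.0136, 0.1153]
eef_rot: [0.499, 0.501, -0.5, 0.5]
contact_force: [2.0, 0.4, 1.3]
opening: 0.201
```

>>> send_rows(
  linear=[
    [0, -0.003, 0.0009],
    [0, -0.003, 0.0009],
    [0, -0.003, 0.0008],
    [0, -0.003, 0.0009],
    [0, -0.003, 0.0009],
    [0, -0.003, 0.0008],
  ],
  twist=[0, 0, 0, 0, 0, 0],
)

```text
clock: 21.3
tool_pos: [0.5637, 0.0085, 0.1154]
eef_rot: [0.5, 0.501, -0.499, 0.5]
contact_force: [2.3, 1.2, 2.2]
opening: 0.2
```

>>> send_rows(
  linear=[
    [0, -0.003, 0.0009],
    [0, -0.003, 0.0009],
    [0, -0.003, 0.0008],
    [0, -0.003, 0.0009],
    [0, -0.003, 0.0009],
    [0, -0.003, 0.0008],
  ],
  twist=[0, 0, 0, 0, 0, 0],
)

```text
clock: 22.05
tool_pos: [0.5458, 0.0033, 0.1154]
eef_rot: [0.5, 0.501, -0.499, 0.501]
contact_force: [2.6, 0.9, 1.5]
opening: 0.198
```

>>> send_rows(
  linear=[
    [0, -0.003, 0.0009],
    [0, -0.003, 0.0009],
    [0, -0.0025, 0.0007],
    [0, -0.002, 0.0006],
    [0, 0, 0],
    [0, 0, 0],
  ],
  twist=[0, 0, 0, 0, 0, 0],
)

```text
clock: 22.8
tool_pos: [0.535, 0.0002, 0.1153]
eef_rot: [0.499, 0.501, -0.5, 0.5]
contact_force: [0.6, 1.6, 2.2]
opening: 0.2
```

>>> send_rows(
  linear=[
    [0, -0.002, 0.0006],
    [0, -0.001, 0.0003],
    [0, 0, 0],
  ],
  twist=[0, 0, 0],
)

```text
clock: 23.18
tool_pos: [0.5327, -0.0006, 0.1155]
eef_rot: [0.5, 0.5, -0.499, 0.501]
contact_force: [2.7, 2.2, 2.2]
opening: 0.203
```

Run:
```python
from h import *
import pickle
S={n:snap(n) for n in ('scene','top')}; pickle.dump(S,open('s6.pkl','wb'))
st=get_state();print(st['tool_pos'],st['contact_force'],st['q'].round(2));p=proj(S['scene'],st['tool_pos']+[.0015,-.086,-.085]);print(p)
p=p.astype(int);cv2.imwrite('pics/v6.png',cv2.resize(S['scene']['frame'][p[1]-45:p[1]+30,p[0]-60:p[0]+40,::-1],None,fx=7,fy=7,interpolation=cv2.INTER_CUBIC))
```

```text
[ 0.53270262 -0.00057171  0.11547527] [2.58875261 2.11316154 3.09934352] [-0.1   0.76  0.03  1.96 -0.05  0.42 -0.04]
[338.62701606 197.35803852]
```

>>> send_rows(
  linear=[
    [-0.005, 0, 0],
    [-0.005, 0, 0],
    [-0.001, 0, -0.005],
    [0, 0, -0.01],
    [0, 0, -0.012],
    [0, 0, -0.015],
    [0, 0.003, -0.018],
    [0, 0.009, -0.018],
    [0, 0.009, -0.015],
    [0, 0.006, -0.01],
    [0, 0, -0.006],
    [0.002, 0, 0],
    [0.006, 0, 0],
    [0.006, 0, 0],
    [0.002, 0, 0],
    [0, 0, 0],
  ],
  twist=[0, 0, 0, 0, 0, 0, 0, 0, 0, 0, 0, 0, 0, 0, 0, 0],
)

```text
clock: 25.28
tool_pos: [0.559, 0.1081, 0.1101]
eef_rot: [0.499, 0.501, -0.5, 0.5]
contact_force: [-0.3, 0.3, -1.6]
opening: 0.201
```

Run:
```python
from h import *
import pickle
S={n:snap(n) for n in ('scene','top')}; pickle.dump(S,open('s7.pkl','wb'))
st=get_state();print(st['tool_pos'],st['contact_force']);print(proj(S['scene'],st['tool_pos']+[.0015,-.086,-.085]),proj(S['top'],st['tool_pos']+[.0015,-.086,-.085]))
```

```text
[0.55930942 0.10828043 0.11046636] [ 0.57343989 -0.60949879 -1.99070448]
[305.9038785  203.41588314] [321.57466394 201.58958631]
```

>>> send_rows(
  linear=[
    [0, 0, 0],
    [0, 0, 0.004],
    [0, 0, 0.006],
    [-0.0065, 0, 0.0086],
    [-0.0055, 0, 0.0086],
    [-0.0047, 0, 0.0086],
    [-0.004, 0, 0.0086],
    [-0.0033, 0, 0.0086],
    [0, 0, 0],
  ],
  twist=[0, 0, 0, 0, 0, 0, 0, 0, 0],
  newtons=12,
)

```text
clock: 26.5
tool_pos: [0.5595, 0.054, 0.1347]
eef_rot: [0.5, 0.5, -0.5, 0.5]
contact_force: [-0.2, -0.3, -2.1]
opening: 0.201
```

>>> send_rows(
  linear=[
    [-0.0025, 0, 0.0086],
    [-0.002, 0, 0.0086],
    [-0.0014, 0, 0.0086],
    [-0.0008, 0, 0.0086],
    [-0.0003, 0, 0.0086],
    [0, 0, 0],
  ],
  twist=[0, 0, 0, 0, 0, 0],
)

```text
clock: 27.25
tool_pos: [0.5593, 0.011, 0.1414]
eef_rot: [0.5, 0.5, -0.5, 0.5]
contact_force: [0.4, 0.5, -0.9]
opening: 0.2
```

>>> send_rows(
  linear=[
    [-0.005, 0, -0.001],
    [-0.012, 0, -0.004],
    [-0.02, 0, -0.008],
    [-0.03, 0, -0.01],
    [-0.03, 0, -0.01],
    [-0.025, 0, -0.005],
    [-0.01, 0, -0.002],
  ],
  twist=[0, 0, 0, 0, 0, 0, 0],
  newtons=30,
)

```text
clock: 28.12
tool_pos: [0.56, 0.0533, 0.2755]
eef_rot: [0.5, 0.5, -0.498, 0.501]
contact_force: [1.1, 0.1, -1.3]
opening: 0.204
```

Run:
```python
from h import *
import pickle
S={n:snap(n) for n in ('scene','top')}; pickle.dump(S,open('s8.pkl','wb'))
st=get_state();g=st['tool_pos']+[0,0,.019];print(st['tool_pos'],st['contact_force'])
z=lambda n,p,k,w,h,dx,dy:cv2.resize(S[n]['frame'][p[1]-dy:p[1]-dy+h,p[0]-dx:p[0]-dx+w,::-1],None,fx=k,fy=k,interpolation=cv2.INTER_CUBIC)
p=proj(S['scene'],g).astype(int);q=proj(S['top'],g).astype(int);print(p,q)
cv2.imwrite('pics/v8.png',np.hstack([z('scene',p,6,66,80,25,20),z('top',q,6,66,80,33,30)]))
for n in S: print(n,proj(S[n],g-[0,0,.135]))
```

```text
[0.55978687 0.05283316 0.27454541] [ 0.67201622  0.2791157  -0.66877574]
[297 129] [305 179]
scene [297.68467645 169.76455576]
top [308.29170687 192.5157964 ]
```

View pics/v8.png

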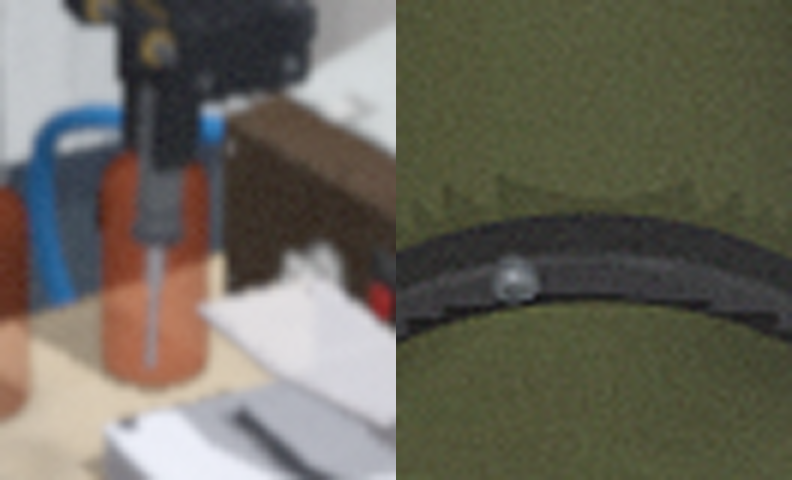

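Run:
```python
from h import *
plan([.4467,.3213,.285],-71.4,14)
```

```text
[0.5598 0.0528 0.2745] 0.2
{"linear": [[-0.0001,-0.0014,-0.0034],[-0.0004,-0.0043,-0.0099],[-0.0006,-0.0077,-0.0156],[-0.0008,-0.0117,-0.0199],[-0.001,-0.0163,-0.0223],[-0.0011,-0.021,-0.0225],[-0.0012,-0.025,-0.0206],[-0.0012,-0.0276,-0.017],[-0.0011,-0.0282,-0.0123],[-0.001,-0.0265,-0.0076],[-0.0008,-0.0228,-0.0037],[-0.0006,-0.0173,-0.0011],[-0.0004,-0.0108,0.0001],[-0.0001,-0.0036,0.0002]] , "twist": [0.016,0.046,0.074,0.099,0.118,0.132,0.139,0.139,0.132,0.118,0.099,0.074,0.046,0.016] }
```

>>> send_rows(
  linear=[
    [-0.001, -0.0014, -0.0034],
    [-0.001, -0.0043, -0.0099],
    [-0.001, -0.0077, -0.0156],
    [-0.001, -0.0117, -0.0199],
    [-0.001, -0.0163, -0.0223],
    [-0.001, -0.021, -0.0225],
    [-0.001, -0.025, -0.0206],
    [-0.001, -0.0276, -0.017],
    [-0.001, -0.0282, -0.0123],
    [-0.001, -0.0265, -0.0076],
    [0, -0.0228, -0.0037],
    [0, -0.0173, -0.0011],
    [0, -0.0108, 0],
    [0, -0.0036, 0],
    [0, 0, 0],
  ],
  twist=[0.016, 0.046, 0.074, 0.099, 0.118, 0.132, 0.139, 0.139, 0.132, 0.118, 0.099, 0.074, 0.046, 0.016, 0],
)

```text
clock: 30.1
tool_pos: [0.4464, 0.3206, 0.2829]
eef_rot: [-0.697, -0.114, 0.698, -0.115]
contact_force: [-0.2, -0.2, -0.3]
opening: 0.2
```

Run:
```python
from h import *
import pickle
S={n:snap(n) for n in ('scene','top')}; pickle.dump(S,open('s9.pkl','wb'))
st=get_state();g=st['tool_pos']+[0,0,.019];t=g-[0,0,.135];print(st['tool_pos'],st['q'].round(2),proj(S['scene'],t),proj(S['top'],t))
# stem pixels: thin bright column near predicted tip
p=proj(S['scene'],t).round().astype(int)
f=cv2.cvtColor(S['scene']['frame'],cv2.COLOR_RGB2GRAY)
print(f[p[1]-14:p[1]+6,p[0]-7:p[0]+8])
plan([.4467,.3213,.165],-71.4,8)
```

```text
[0.44687517 0.32016981 0.28323393] [-0.99  0.57  0.48  1.76 -0.33  0.89 -1.62] [230.65316374 207.48933095] [189.61712354 240.4726572 ]
[[148 144 138 139 155 173 177 158 148 151 162 173 183 186 189]
 [175 172 170 165 165 169 180 175 171 175 182 185 187 189 192]
 [186 183 181 180 177 174 180 181 181 183 182 182 183 185 189]
 [186 184 182 181 179 173 180 182 182 181 183 182 181 182 182]
 [185 185 184 181 178 174 181 182 182 184 182 181 181 180 179]
 [184 184 184 184 181 171 179 182 184 186 183 182 180 178 176]
 [182 182 182 185 180 173 179 180 184 185 184 182 179 176 178]
 [180 182 182 184 181 175 176 178 183 185 184 181 179 180 179]
 [181 182 182 183 181 173 181 177 182 182 183 180 178 178 179]
 [183 179 181 182 180 173 176 177 179 182 181 180 180 177 179]
 [182 181 181 181 179 173 178 174 179 180 177 178 177 178 178]
 [184 182 181 182 178 170 175 169 178 179 178 177 176 178 180]
 [186 185 184 184 179 169 175 173 177 179 179 179 184 181 184]
 [191 191 189 188 183 172 177 176 180 180 184 184 186 186 186]
 [195 195 195 194 188 179 184 183 182 181 182 183 185 183 182]
 [195 195 194 192 189 185 182 182 180 180 178 179 178 178 177]
 [178 182 179 179 183 181 177 176 175 177 174 176 175 177 176]
 [148 149 148 151 162 164 166 166 173 173 174 177 177 176 179]
 [136 133 128 128 134 137 140 145 162 165 170 177 182 185 183]
 [135 132 125 124 122 124 125 133 139 144 152 170 179 185 185]]
[0.4469 0.3202 0.2832] -71.4
{"linear": [[0.0045,-0.0,-0.0],[0.0128,-0.0001,-0.0],[0.0192,-0.0002,-0.0],[0.0226,-0.0002,-0.0],[0.0226,-0.0002,-0.0],[0.0192,-0.0002,-0.0],[0.0128,-0.0001,-0.0],[0.0045,-0.0,-0.0]] , "twist": [-0.0,-0.0,-0.0,-0.0,-0.0,-0.0,-0.0,-0.0] }
```

>>> send_rows(
  linear=[
    [0.005, -0.0005, 0],
    [0.012, -0.0005, 0],
    [0.018, 0, 0],
    [0.018, 0, 0],
    [0.012, 0, 0],
    [0.005, 0, 0],
  ],
  twist=[0, 0, 0, 0, 0, 0],
)

```text
clock: 30.95
tool_pos: [0.4461, 0.3216, 0.2125]
eef_rot: [-0.697, -0.114, 0.698, -0.115]
contact_force: [-0.2, -1.1, -0.4]
opening: 0.204
```

>>> send_rows(
  linear=[
    [0.008, 0, 0],
    [0.01, 0, 0],
    [0.01, 0, 0],
    [0.01, 0, 0],
    [0.008, 0, 0],
    [0.005, 0, 0],
    [0, 0, 0],
  ],
  twist=[0, 0, 0, 0, 0, 0, 0],
)

```text
clock: 31.82
tool_pos: [0.4462, 0.3218, 0.1621]
eef_rot: [-0.698, -0.114, 0.698, -0.114]
contact_force: [0.3, 0.3, -0.0]
opening: 0.199
```

>>> send_rows(
  linear=[
    [0.003, 0, 0],
    [0.002, 0, 0],
    [0.001, 0, 0],
    [0.001, 0, 0],
    [0, 0, 0],
    [0, 0, 0],
  ],
  twist=[0, 0, 0, 0, 0, 0],
  newtons=10,
)

```text
clock: 32.58
tool_pos: [0.4464, 0.322, 0.1555]
eef_rot: [0.698, 0.114, -0.698, 0.114]
contact_force: [0.7, 0.4, -1.8]
opening: 0.201
```

>>> send_rows(
  linear=[
    [0.001, 0, 0],
    [0.0005, 0, 0],
    [0, 0, 0],
    [0, 0, 0],
  ],
  twist=[0, 0, 0, 0],
)

```text
clock: 33.08
tool_pos: [0.4469, 0.3221, 0.1546]
eef_rot: [0.698, 0.115, -0.697, 0.114]
contact_force: [0.6, -0.4, 6.3]
opening: 0.206
```

>>> send_rows(
  linear=[
    [-0.0003, 0, 0],
    [0, 0, 0],
    [0, 0, 0],
    [0, 0, 0],
    [0, 0, 0],
    [0, 0, 0],
    [0, 0, 0],
    [0, 0, 0],
    [0, 0, 0],
  ],
  twist=[0, 0, 0, 0, 0, 0, 0, 0, 0],
  jaw=0,
)

```text
clock: 34.2
tool_pos: [0.4463, 0.3219, 0.1542]
eef_rot: [-0.698, -0.114, 0.698, -0.114]
contact_force: [-0.7, -1.1, 0.9]
opening: 0.997
```

>>> send_rows(
  linear=[
    [-0.004, 0, 0],
    [-0.012, 0, 0],
    [-0.02, 0, 0],
    [-0.026, 0, 0],
    [-0.03, 0, 0],
    [-0.03, 0, 0],
    [-0.026, 0, 0],
    [-0.02, 0, 0],
    [-0.01, 0, 0],
    [-0.004, 0, 0],
  ],
  twist=[0, 0, 0, 0, 0, 0, 0, 0, 0, 0],
)

```text
clock: 35.45
tool_pos: [0.4463, 0.3219, 0.3368]
eef_rot: [0.698, 0.114, -0.698, 0.114]
contact_force: [0.1, -0.3, -0.1]
opening: 1.001
```

Run:
```python
from h import *
import pickle
S={n:snap(n) for n in ('scene','top','wrist')}; pickle.dump(S,open('s10.pkl','wb'))
z=lambda i,x,y,w,h,k:cv2.resize(i[y:y+h,x:x+w,::-1],None,fx=k,fy=k,interpolation=cv2.INTER_CUBIC)
w=S['wrist'];print(get_state()['tool_pos'],get_state()['contact_force'],proj(w,[.447,.3206,.188]))
cv2.imwrite('pics/v10.png',np.hstack([z(w['frame'],260,100,110,110,3.6),z(S['scene']['frame'],200,190,110,110,3.6)]))
# counter in wrist and top views: plunger head candidates
P0=pickle.load(open('s1.pkl','rb'))
for u,v in ((417,201),): print('plunger(s1 wrist)',onz(P0['wrist'],u,v,.074))
for n,s in (('s1w',P0['wrist']),('w',w)):
    p=proj(s,[.438,.1775,.074]).astype(int);g=cv2.medianBlur(cv2.cvtColor(s['frame'],cv2.COLOR_RGB2GRAY),3)
    x0,y0=p[0]-30,p[1]-30;c=cv2.HoughCircles(cv2.resize(g[y0:y0+60,x0:x0+60],None,fx=4,fy=4,interpolation=cv2.INTER_CUBIC),cv2.HOUGH_GRADIENT,1,30,param1=80,param2=18,minRadius=30,maxRadius=80)
    print(n,p,[(onz(s,x0+a[0]/4,y0+a[1]/4,.074).round(4),a) for a in (c[0][:4] if c is not None else [])])
```

```text
[0.44601576 0.32178674 0.33576805] [0.30433466 0.22701146 0.22029412] [317.65655723 188.82384067]
plunger(s1 wrist) [0.44182934 0.18340445 0.074     ]
s1w [420 205] []
w [422 209] []
```

View pics/v10.png

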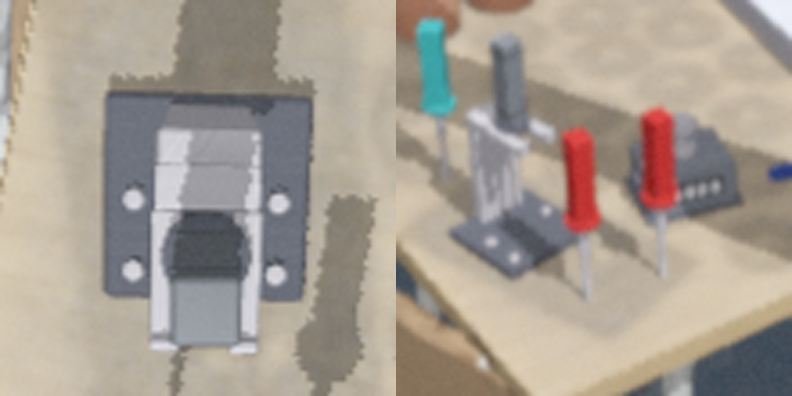

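Gauge hangs upright in the fork, as at the start. Now the plunger: locate head and red neighbours precisely enough.

Run:
```python
from h import *
import pickle
S=pickle.load(open('s10.pkl','rb'));S0=pickle.load(open('s0.pkl','rb'));P=pickle.load(open('s1.pkl','rb'))
print(tri(S0['top'],(258.5,246.2),P['wrist'],(417,201)))
def red(s):
    h=cv2.cvtColor(s['frame'],cv2.COLOR_RGB2HSV);k=(((h[...,0]<6)|(h[...,0]>174))&(h[...,1]>180)&(h[...,2]>90)).astype(np.uint8)
    n,l,st,c=cv2.connectedComponentsWithStats(k);return [(c[i].round(1),st[i]) for i in range(1,n) if st[i,4]>40]
a=red(S0['top']);b=red(S0['scene']);w=red(P['wrist'])
for r_ in (a,b,w): print([(x[0],x[1][:4]) for x in r_])
st=[x for x in a if x[0][1]>260];sc=[x for x in b if x[0][1]>220 and x[0][0]<300]
for x in sorted(st,key=lambda q:q[0][0]):
    for y in sc: print(x[0],y[0],tri(S0['top'],x[0],S0['scene'],y[0]))
```

```text
(array([0.43981785, 0.18087411, 0.066607  ]), np.float64(0.001568742472834203))
[(array([607.5,  47.4]), array([576,  14,  64,  68], dtype=int32)), (array([207.9, 279.7]), array([203, 275,   9,  11], dtype=int32)), (array([196.9, 281.3]), array([193, 277,   9,   9], dtype=int32)), (array([232.7, 281.2]), array([228, 276,   9,  11], dtype=int32)), (array([223.6, 282.7]), array([220, 279,   9,   9], dtype=int32))]
[(array([404. ,  60.3]), array([391,  51,  22,  25], dtype=int32)), (array([272.5, 234. ]), array([270, 223,   7,  23], dtype=int32)), (array([250.8, 240.7]), array([248, 230,   7,  23], dtype=int32))]
[(array([301.5, 239.1]), array([293, 225,  18,  29], dtype=int32)), (array([349.4, 257.7]), array([341, 241,  20,  31], dtype=int32))]
[196.9 281.3] [272.5 234. ] (array([0.3388587 , 0.28075843, 0.1429312 ]), np.float64(0.05941794105603668))
[196.9 281.3] [250.8 240.7] (array([0.3514301 , 0.31159212, 0.11626215]), np.float64(0.009227112180446933))
[207.9 279.7] [272.5 234. ] (array([0.34704364, 0.26759366, 0.12979737]), np.float64(0.04146906347477563))
[207.9 279.7] [250.8 240.7] (array([0.35961365, 0.2983064 , 0.10347331]), np.float64(0.01006967783238069))
[223.6 282.7] [272.5 234. ] (array([0.34894594, 0.24879898, 0.11694837]), np.float64(0.007678561321616589))
[223.6 282.7] [250.8 240.7] (array([0.36077843, 0.27915826, 0.09223906]), np.float64(0.04562128122615543))
[232.7 281.2] [272.5 234. ] (array([0.35614225, 0.2368958 , 0.1064555 ]), np.float64(0.008170389226868323))
[232.7 281.2] [250.8 240.7] (array([0.36788498, 0.26721158, 0.08228961]), np.float64(0.06260094039905277))
```

Run:
```python
from h import *
plan([.440,.181,.2],-90,9)
```

```text
[0.446  0.3218 0.3358] -71.4
{"linear": [[0.0041,0.004,0.0015],[0.0118,0.0115,0.0043],[0.0181,0.0177,0.0061],[0.0222,0.0221,0.0065],[0.0236,0.0238,0.0057],[0.0222,0.0226,0.004],[0.0181,0.0186,0.0023],[0.0118,0.0122,0.001],[0.0041,0.0042,0.0002]] , "twist": [0.01,0.028,0.043,0.053,0.056,0.053,0.043,0.028,0.01] }
```

>>> send_rows(
  linear=[
    [0, 0.004, 0.0015],
    [0.004, 0.0115, 0.0043],
    [0.015, 0.0177, 0.006],
    [0.022, 0.022, 0.0065],
    [0.027, 0.024, 0.0057],
    [0.027, 0.0226, 0.004],
    [0.022, 0.0186, 0.0023],
    [0.014, 0.012, 0.001],
    [0.005, 0.004, 0],
  ],
  twist=[0.01, 0.028, 0.043, 0.053, 0.056, 0.053, 0.043, 0.028, 0.01],
  jaw=1,
)

```text
clock: 36.72
tool_pos: [0.44, 0.1796, 0.1995]
eef_rot: [-0.707, 0.001, 0.708, 0.0]
contact_force: [1.0, 0.6, -0.0]
opening: 0.012
```

>>> send_rows(
  linear=[
    [0.005, 0, 0],
    [0.015, 0, 0],
    [0.025, 0, 0],
    [0.025, 0, 0],
    [0.025, 0, 0],
    [0.015, 0, 0],
    [0.003, 0, 0],
  ],
  twist=[0, 0, 0, 0, 0, 0, 0],
)

```text
clock: 37.6
tool_pos: [0.4406, 0.182, 0.0867]
eef_rot: [-0.707, -0.001, 0.707, -0.0]
contact_force: [-0.3, -0.1, 0.0]
opening: 0.008
```

Down to contact (74 mm), then through the 12 mm travel.

>>> send_rows(
  linear=[
    [0.005, 0, 0],
    [0.005, 0, 0],
    [0.004, 0, 0],
    [0.004, 0, 0],
    [0.003, 0, 0],
    [0.002, 0, 0],
    [0, 0, 0],
    [0, 0, 0],
  ],
  twist=[0, 0, 0, 0, 0, 0, 0, 0],
)

```text
clock: 38.6
tool_pos: [0.4409, 0.1817, 0.0644]
eef_rot: [0.707, 0.0, -0.707, 0.0]
contact_force: [0.9, 1.7, 3.5]
opening: 0.006
```

>>> send_rows(
  linear=[
    [0.001, 0, 0],
    [0.001, 0, 0],
    [0, 0, 0],
    [0, 0, 0],
  ],
  twist=[0, 0, 0, 0],
)

```text
clock: 39.1
tool_pos: [0.4409, 0.1817, 0.0624]
eef_rot: [0.707, 0.0, -0.707, 0.0]
contact_force: [0.3, 1.7, 5.7]
opening: 0.005
```

>>> send_rows(
  linear=[
    [0.001, 0, 0],
    [0.0005, 0, 0],
    [0, 0, 0],
    [0, 0, 0],
  ],
  twist=[0, 0, 0, 0],
)

```text
clock: 39.6
tool_pos: [0.441, 0.1817, 0.0621]
eef_rot: [0.708, 0.001, -0.707, -0.0]
contact_force: [-2.2, 0.3, 20.6]
opening: 0.007
```

>>> send_rows(
  linear=[
    [-0.004, 0, 0],
    [-0.006, 0, 0],
    [-0.01, 0, 0],
    [-0.018, 0, 0],
    [-0.025, 0, 0],
    [-0.03, 0, 0],
    [-0.03, 0, 0],
    [-0.025, 0, 0],
    [-0.02, 0, 0],
    [-0.012, 0, 0],
    [-0.004, 0, 0],
    [0, 0, 0],
    [0, 0, 0],
    [0, 0, 0],
  ],
  twist=[0, 0, 0, 0, 0, 0, 0, 0, 0, 0, 0, 0, 0, 0],
)

```text
clock: 41.35
tool_pos: [0.4404, 0.1813, 0.2442]
eef_rot: [-0.707, -0.0, 0.707, -0.0]
contact_force: [0.1, -0.6, 0.1]
opening: 0.006
```

Run:
```python
from h import *
import pickle
S0=pickle.load(open('s0.pkl','rb'));S10=pickle.load(open('s10.pkl','rb'))
s=snap('scene');t=snap('top');st=get_state();print(st['tool_pos'],st['contact_force'],st['clock'])
def d(a,b,box):
    x,y,w,h=box;return np.abs(a['frame'][y:y+h,x:x+w].astype(int)-b['frame'][y:y+h,x:x+w]).mean().round(1)
c=proj(s,[.44,.181,.06]).astype(int)
print('counter',d(s,S10['scene'],(c[0]-12,c[1]-15,24,25)),'gauge',d(s,S10['scene'],(215,195,30,45)),'reds',d(s,S10['scene'],(245,220,32,50)),'marker/tape',d(s,S0['scene'],(300,205,80,35)))
print('top: marker/tape',d(t,S0['top'],(285,235,100,55)),'beaker',d(t,S0['top'],(430,245,40,40)))
```

```text
[0.44055491 0.1813683  0.24439933] [ 0.06599849 -0.06212271  0.86625378] 41.45
counter 6.8 gauge 13.8 reds 4.0 marker/tape 3.7
top: marker/tape 19.1 beaker 14.4
```

Run:
```python
from h import *
import pickle
S0=pickle.load(open('s0.pkl','rb'));S10=pickle.load(open('s10.pkl','rb'))
s=snap('scene');t=snap('top')
def tm(a,b,box,m=8):
    x,y,w,h=box;T=a['frame'][y:y+h,x:x+w];I=b['frame'][y-m:y+h+m,x-m:x+w+m]
    _,v,_,l=cv2.minMaxLoc(cv2.matchTemplate(I,T,cv2.TM_CCOEFF_NORMED));return round(v,3),(l[0]-m,l[1]-m)
print('tcp px',proj(s,get_state()['tool_pos']))
print('gauge',tm(S10['scene'],s,(222,196,18,34)),tm(S0['scene'],s,(222,196,18,34)),'counter',tm(S10['scene'],s,(268,218,28,34)))
print('tape',tm(S0['scene'],s,(340,205,40,30)),'marker',tm(S0['scene'],s,(302,226,44,16)),'beaker top',tm(S0['top'],t,(432,250,36,34)),'tape top',tm(S0['top'],t,(338,238,46,48)),'marker top',tm(S0['top'],t,(286,250,52,18)))
```

```text
tcp px [277.12195934 171.38544017]
gauge (0.752, (0, 0)) (0.558, (-1, -1)) counter (0.907, (0, 0))
tape (0.998, (0, 0)) marker (0.897, (1, 0)) beaker top (0.996, (0, 0)) tape top (0.992, (0, 0)) marker top (0.898, (0, 0))
```

```bash
python3 -c "
from h import *
print(r.finish_job())"
```

```text
the job is handed in; nothing more can be done
None
```

I finished the whole job in the order asked and handed it in at about 41.5 s on the robot clock, against the 69 s limit. No verdict was reported.

- **Lean:** The tool can only turn about its own axis. I tilted the gauge in a light grip by pressing its stem against the end of the fork's slot. That gave a lean of about 39.5°, measured from two camera views.
- **Trace:** I guided the ball tip along the V seam from just beyond the far end, past the bend, to about 2 to 3 mm past the near end, at about 2.4 cm/s. Contact was mostly 1 to 4 N, with brief peaks of about 6.5 N. The tip stayed about 30 to 31 mm above the table, which matches the bottom of the V.
- **Hang-up:** I straightened the gauge against the plate's left side and hung it back in the fork. It touched the fork within 1 mm of its original height, and the picture afterwards showed it upright.
- **Counter:** I pressed the plunger to its stop, where it stalled at 62 mm high under about 20 N, and released it. I didn't measure its return separately; the counter looked the same as before the press (match 0.91, no shift).

**Last checks:**
- The tape roll and beaker matched the first pictures with no shift.
- The marker showed no shift from above and one pixel in the scene view, with a weaker match of 0.90, probably shadow.
- The gauge matched less well (0.75, no shift) against the picture taken just after hanging. Against the start it was weaker still (0.56, one pixel). I put that down to changed shadows and parts of the gripper in view.
- No sign of contact with the red or turquoise look-alikes; I did not match their positions separately at the end.

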